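Pair duplicate sample vials in the bench rack

TASK

The duplicate samples have come in the black transit tray in no particular order, while their twins are kept in the back row of the grey rack. Move the four vials from the tray into the rack's empty front row, each fully down in the well directly in front of the retained vial with the same cap colour, so that the new row repeats the order of the row behind it. Keep every vial upright, set each down rather than dropping it, and leave the retained vials in their wells.

Things in the scene. Friction and masses are not known exactly. Their poses are not given: they have to be found in the camera images.
- bench_rack: Grey plastic rack, fixed, 130 x 196 x 30 mm high. Four round wells in a row at y = -69, -23, 23, 69 mm; front row (empty, nearer the robot) at x = -39 mm, back row (retained vials) at x = 39 mm, a white patch between each pair. Wells: 32 mm wide, floor 5 mm above the bench, in the top 7 mm widening to 39 mm. Origin: underside centre, on the bench; x front to back, y along the rows, z up.
- transit_tray: Black plastic tray, fixed, 54 (x) x 196 (y) x 30 mm high, a 13 mm finger tab at each end. One row of four wells like the rack's (32 mm wide, floor 5 mm above the bench) at x = 0, y = -69, -23, 23, 69 mm, which hold the new vials. Origin: underside centre, on the bench; y along the row, z up. It and the rack may change places.
- new_blue: New vial, blue cap, clear body, brown contents: 22 mm wide (cap, the top 11 mm: 24 mm), 50 mm high, 15 to 30 g. Origin: centre of its underside, z up; yaw is arbitrary. In a well its upper 25 mm stand clear. To be moved from the black tray. Vials in a row stand 46 mm apart: most room for fingers is across the row (along the tray's and rack's x).
- kept_blue: Retained vial, blue cap, clear body, brown contents: 22 mm wide (cap, the top 11 mm: 24 mm), 50 mm high, 15 to 30 g. Origin: centre of its underside, z up; yaw is arbitrary. In a well its upper 25 mm stand clear. It stands in the back row of the grey rack and stays there.
- new_green: New vial, green cap, clear body, tan contents: 22 mm wide (cap, the top 11 mm: 24 mm), 50 mm high, 15 to 30 g. Origin: centre of its underside, z up; yaw is arbitrary. In a well its upper 25 mm stand clear. To be moved from the black tray. Vials in a row stand 46 mm apart: most room for fingers is across the row (along the tray's and rack's x).
- kept_green: Retained vial, green cap, clear body, tan contents: 22 mm wide (cap, the top 11 mm: 24 mm), 50 mm high, 15 to 30 g. Origin: centre of its underside, z up; yaw is arbitrary. In a well its upper 25 mm stand clear. It stands in the back row of the grey rack and stays there.
- new_white: New vial, white cap, clear body, blue contents: 22 mm wide (cap, the top 11 mm: 24 mm), 50 mm high, 15 to 30 g. Origin: centre of its underside, z up; yaw is arbitrary. In a well its upper 25 mm stand clear. To be moved from the black tray. Vials in a row stand 46 mm apart: most room for fingers is across the row (along the tray's and rack's x).
- kept_white: Retained vial, white cap, clear body, blue contents: 22 mm wide (cap, the top 11 mm: 24 mm), 50 mm high, 15 to 30 g. Origin: centre of its underside, z up; yaw is arbitrary. In a well its upper 25 mm stand clear. It stands in the back row of the grey rack and stays there.
- new_red: New vial, red cap, clear body, brown contents: 22 mm wide (cap, the top 11 mm: 24 mm), 50 mm high, 15 to 30 g. Origin: centre of its underside, z up; yaw is arbitrary. In a well its upper 25 mm stand clear. To be moved from the black tray. Vials in a row stand 46 mm apart: most room for fingers is across the row (along the tray's and rack's x).
- kept_red: Retained vial, red cap, clear body, brown contents: 22 mm wide (cap, the top 11 mm: 24 mm), 50 mm high, 15 to 30 g. Origin: centre of its underside, z up; yaw is arbitrary. In a well its upper 25 mm stand clear. It stands in the back row of the grey rack and stays there.
Things that resemble listed ones, but are neither listed nor needed, are in the scene too. What is shaped like the new_green but orange, purple or yellow is not meant.

How it is judged:
By the outcome, as a careful person would: the job done as asked, in the order asked, and still so for the second after the job is handed in, with the robot touching nothing.
It also fails if it takes over 86 s, if anything falls off the work surface, if the arm or the gripper's body presses on something with over 40 N, if the wrist force passes 120 N, or if a joint passes its speed limit or range.

ROBOT

A 6-joint arm with a two-finger parallel gripper is mounted at the origin on a cart in front of the work surface, level with it; the furniture and walls round the work are solid. World frame = base frame: x ahead of the robot, y to its left, z up, the work surface at z = 0. Lengths are in m, angles in rad, forces in N, time in s.
With the tool pointing down it reaches from about 0.225 to 0.725 m from the base axis. Payload 3.1 kg.
Tool frame: the origin (TCP) lies at the very end of the fingers, on their centre line; the grasp point (between the pads) lies 19 mm behind it; z points along the fingers, y is the line along which they close (so a half turn about z gives the same grasp; the last joint's range is limited). The gripper opens to 85 mm and grips with 20 to 120 N. Pads are 22 mm wide; open, the fingers measure 114 mm over their backs; the gripper's body (76 mm by 85 mm) begins 54 mm behind the grasp point. The pads swing forward as they close: fully open they stand 13 mm farther back than shut.
Start: joints at [-1.379, 0.048, 0.099, 1.622, 0, 1.443], TCP at [0.165, -0.498, 0.231] pointing down, gripper open.
Joint ranges: [-2.91, 2.91], [-0.99, 1.94], [-1.21, 1.42], [-2.12, 2.29], [-1.49, 1.47], [-3.14, 3.14]. Speed limits (rad/s): [2.79, 2.79, 3.14, 3.14, 3.14, 3.14].

INTERFACE

Orientations are given as a rotation vector (axis times angle).
In Python, from station import arm gives the robot as it stands.
- The arm moves only by the shell command python3 -m jog 'ROWS' [FORCE]. ROWS is JSON, a list of rows, each an object of numbers: "fingers": the opening, from 0 (shut) to 1 (fully open); "x", "y", "z": the shift along the tool's x, y, z in cm; "rx", "ry", "rz": the turn, a rotation vector about the tool's x, y, z in degrees. In form: [{"fingers": .., "x": .., "y": .., "z": .., "rx": .., "ry": .., "rz": ..}, ...]. A call has exactly 10 rows; each row shifts and turns the commanded pose from where the row before left it, along the tool's axes as they then stand; what a row does not reach is not made up. A row lasts 1/12 s, in which the tool goes at most 41.7 mm and 7.16 degrees, less where a joint would pass 70% of its speed; a pose out of reach is approached as far as the arm can. A call with a gripper value outside its range is refused whole. The fingers move at their own pace and stop on an object; FORCE is the grip in N (left out, the last holds). Time passes only in rows, so rows that do not move let the fingers close, or fill a call up. It gives the time, the measured TCP pose, the force, the opening and the grip force at its end, in the units of the state.
- arm.observe(): the state, without advancing time (a new reading comes with each control period).
- arm.get_image(name): name is "side" or "top"; returns the picture (420x560x3 uint8, red, green, blue); there is no depth.
- arm.camera_info(name): a dict with "fx", "fy", "cx", "cy" (pixels), "origin" and "orientation" of the camera in the world. Camera axes: x right, y up, looking along -z (the intrinsics and any distortion apply to the point x, -y, -z); pixel columns grow to the right and rows downward; lengths in m; the calibration is good to about 2 mm. A picture is of the moment at which its call begins. camera_info takes no time and is no camera call.
- arm.sign_off(): hands the job in; it is judged then, once.
The state is a dict: "time": time; "joint_positions": joint angles; "dq": joint speeds; "joint_torque": joint torques, N m; "tcp_pos": TCP position; "orientation": TCP orientation; "wrist_force": force on the tool from outside, world axes, zero at the start; "wrist_torque": the same for the moment, N m; "finger_gap": finger opening in m; "grip_force": force on a finger pad.
Only numpy, scipy, OpenCV 4.12 (cv2) and the standard library are available. Lean on these libraries where they do the work, as an engineer would, in place of code of your own. Each camera call takes 0.05 s, during which the arm holds its last target. There are 200 camera calls.

## Working session

There is one attempt and no reset: what is moved stays moved. The work goes in short steps, Python scripts to look and compute and a shell command to move; the robot and the scene stay as the last step left them, time stands still between calls to the robot, and variables do not carry over. Pictures are saved under pics/ and viewed, at most 14 in all, crops included, and the job is handed in when it is done.

```bash
mkdir -p pics; python3 - <<'E'
from station import arm
import cv2
for n in("top","side"):
    cv2.imwrite(f"pics/{n}0.png",arm.get_image(n)[:,:,::-1]); print(arm.camera_info(n))
s=arm.observe()
print({k:s[k] for k in("time","tcp_pos","orientation","finger_gap")})
E
```

```text
{'fx': 422.7278989897156, 'fy': 422.7278989897156, 'cx': 275.9062096087444, 'cy': 207.29314825642527, 'origin': array([ 0.4229021 , -0.07781345,  0.89482376]), 'orientation': array([ 0.08887224, -0.11152995, -1.57139862])}
{'fx': 491.3995157486446, 'fy': 491.3995157486446, 'cx': 284.4014184147803, 'cy': 209.03167529042955, 'origin': array([0.26484034, 0.60553628, 0.47442823]), 'orientation': array([ 0.28084748, -1.40491203, -2.45552397])}
{'time': 0.1, 'tcp_pos': array([ 0.1649107 , -0.4978178 ,  0.23023153]), 'orientation': array([-3.09937711e+00, -4.99799647e-01,  1.34543531e-04]), 'finger_gap': 0.0852617160088468}
```

View pics/top0.png

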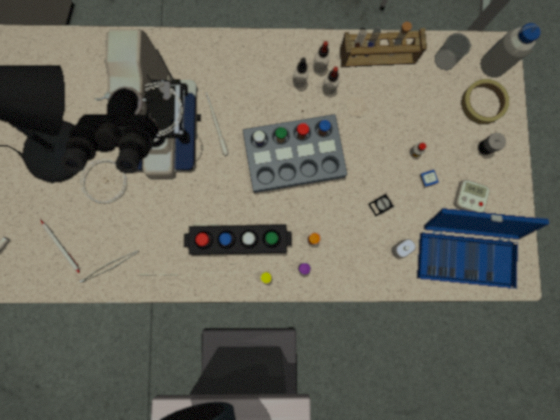

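View pics/side0.png

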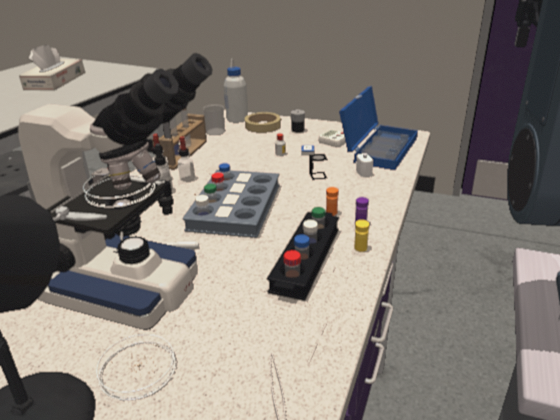

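The top view shows the rack back row, left to right, as white (259,137), green (281,133), red (303,130) and blue (325,127). The tray row is red (203,240), blue (226,240), white (249,240) and green (271,238). Orange, purple and yellow vials stand loose nearby. The side view shows the same order and that all are upright.

```bash
cat > h.py <<'E'
from station import arm
import cv2, numpy as np
from scipy.spatial.transform import Rotation as R
def ray(n,u,v):
    c=arm.camera_info(n)
    d=np.array([(u-c["cx"])/c["fx"],-(v-c["cy"])/c["fy"],-1])
    return c["origin"],R.from_rotvec(c["orientation"]).apply(d)
def onz(n,u,v,z):
    o,d=ray(n,u,v); return o+d*(z-o[2])/d[2]
def proj(n,p):
    c=arm.camera_info(n); q=R.from_rotvec(c["orientation"]).inv().apply(np.array(p)-c["origin"])
    return np.array([c["cx"]-c["fx"]*q[0]/q[2],c["cy"]+c["fy"]*q[1]/q[2]])
def caps(im,seeds,r=11):
    h=cv2.cvtColor(im,cv2.COLOR_RGB2HSV).astype(int); out={}
    for k,(u,v) in seeds.items():
        m=np.zeros(h.shape[:2],np.uint8)
        H,S,V=h[...,0],h[...,1],h[...,2]
        col=k.split('_')[1]
        m=((S<60)&(V>130)) if col=="white" else (S>110)&(V>50)&{"red":(H<12)|(H>168),"green":(H>45)&(H<90),"blue":(H>95)&(H<130)}[col]
        yy,xx=np.mgrid[:h.shape[0],:h.shape[1]]
        m=m&((xx-u)**2+(yy-v)**2<r*r)
        (cx,cy),rad=cv2.minEnclosingCircle(np.argwhere(m)[:,::-1].astype(np.float32))
        out[k]=(cx,cy,rad,m.sum(),xx[m].mean(),yy[m].mean())
    return out
E
python3 - <<'E'
from h import *
im=arm.get_image("top")
S={"k_white":(259,137),"k_green":(281,133),"k_red":(303,130),"k_blue":(325,127),"n_red":(203,240),"n_blue":(226,240),"n_white":(249,239),"n_green":(271,238)}
for k,c in caps(im,S).items():
    print(k,np.round(c,1),onz("top",c[4],c[5],.055).round(4))
# grey rack outline and black tray
h=cv2.cvtColor(im,cv2.COLOR_RGB2HSV)
x0,y0,x1,y1=235,105,355,200
g=(im[y0:y1,x0:x1].max(2)<125).astype(np.uint8)
g=cv2.morphologyEx(g,cv2.MORPH_CLOSE,np.ones((25,25)))
c=max(cv2.findContours(g,0,2)[0],key=cv2.contourArea);r=cv2.minAreaRect(c);b=cv2.boxPoints(r)+[x0,y0]
print("rack",r,b.round(1).tolist())
print([onz("top",*p,.03)[:2].round(3).tolist() for p in b])
big=cv2.resize(im[100:280,170:360],None,fx=4,fy=4,interpolation=2)[:600,:760]
cv2.imwrite("pics/z1.png",cv2.resize(im[110:260,180:355],None,fx=4,fy=4,interpolation=2)[:,:,::-1])
E
```

```text
k_white [258.5 135.3   5.3  89.  258.6 135.3] [ 0.6791 -0.0552  0.055 ]
k_green [280.5 132.5   5.7  96.  280.6 132.6] [ 0.685  -0.1003  0.055 ]
k_red [302.5 129.2   6.6 134.  302.4 129.1] [ 0.6924 -0.1453  0.055 ]
k_blue [324.3 125.4   5.9 107.  324.4 125.2] [ 0.7007 -0.1907  0.055 ]
n_red [201.7 238.9   7.4 171.  201.7 238.9] [0.4677 0.057  0.055 ]
n_blue [225.  238.6   6.5 135.  225.  238.6] [0.4682 0.0109 0.055 ]
n_white [248.  238.    5.4  94.  248.1 237.9] [ 0.4694 -0.0348  0.055 ]
n_green [271.1 237.6   6.1 119.  271.3 237.5] [ 0.4701 -0.0808  0.055 ]
rack ((59.62172317504883, 49.91282653808594), (85.3537826538086, 117.2523193359375), 73.5707015991211) [[226.3, 130.6], [338.8, 97.4], [362.9, 179.3], [250.5, 212.4]]
[[0.697, 0.013], [0.77, -0.226], [0.592, -0.272], [0.523, -0.038]]
```

View pics/z1.png

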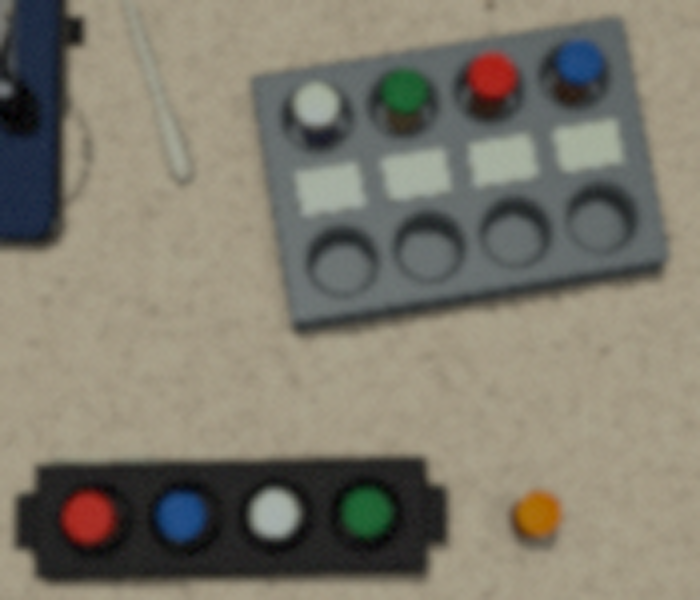

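The crop shows the rack yawed a few degrees. Its empty front wells are at crop (343,258), (429,246), (515,232) and (601,218), and the white patches are at (331,188) to (588,145). The orange vial sits clear, to the right of the tray.

```bash
python3 - <<'E'
from h import *
im=arm.get_image("top")
h=cv2.cvtColor(im,cv2.COLOR_RGB2HSV)
P=[]
for cx,cy in [(331,188),(416,174),(503,160),(588,145)]:
    u,v=180+cx/4,110+cy/4
    yy,xx=np.mgrid[:420,:560]
    w=np.clip(im.min(2).astype(float)-110,0,60)*((abs(xx-u)<11)&(abs(yy-v)<8))
    uv=(w*xx).sum()/w.sum(),(w*yy).sum()/w.sum()
    P.append(onz("top",*uv,.03)[:2]); print(np.round(uv,1),P[-1].round(4))
W=[onz("top",180+(a-1.5)/4,110+(b-1.5)/4,.03)[:2] for a,b in[(343,258),(429,246),(515,232),(601,218)]]
C=[onz("top",180+(a-1.5)/4,110+(b-1.5)/4,.03)[:2] for a,b in[(252,77),(622,18),(665,260),(296,320)]]
P=np.array(P);W=np.array(W);print(W.round(4),np.array(C).round(4),np.mean(C,0))
def fit(src,dst):
    src=np.array(src,float);dst=np.array(dst);sc,dc=src-src.mean(0),dst-dst.mean(0)
    a=np.arctan2((sc[:,0]*dc[:,1]-sc[:,1]*dc[:,0]).sum(),(sc*dc).sum())
    M=np.array([[np.cos(a),-np.sin(a)],[np.sin(a),np.cos(a)]])
    t=dst.mean(0)-M@src.mean(0); return a,M,t,(dst-(src@M.T+t))
ys=[.069,.023,-.023,-.069]
a,M,t,r=fit([(0,y) for y in ys]+[(-.039,y) for y in ys],np.vstack([P,W]))
print("yaw",np.degrees(a),t,"res mm",(r*1e3).round(1).tolist())
print("wells",[ (M@[-.039,y]+t).round(4).tolist() for y in ys])
print("back",[ (M@[.039,y]+t).round(4).tolist() for y in ys])
# tool target distances
s=arm.observe();T=R.from_rotvec(s["orientation"])
print("tool axes",T.as_matrix().round(3).tolist())
E
```

```text
[262.1 156.8] [ 0.6405 -0.0619]
[283.6 153.1] [ 0.6484 -0.1071]
[305.1 149.6] [ 0.6559 -0.1524]
[326.6 145.9] [ 0.6638 -0.1977]
[[ 0.6035 -0.0688]
 [ 0.6098 -0.1137]
 [ 0.6173 -0.1587]
 [ 0.6247 -0.2039]] [[ 0.7008 -0.0209]
 [ 0.7333 -0.2173]
 [ 0.6023 -0.2369]
 [ 0.5708 -0.0445]] [ 0.65181005 -0.12989696]
yaw 9.37770242685323 [ 0.65222885 -0.12985321] res mm [[-0.5, -0.1], [-0.1, 0.1], [-0.1, 0.1], [0.4, 0.3], [1.0, -0.7], [-0.2, -0.2], [-0.2, 0.2], [-0.3, 0.4]]
wells [[0.6025, -0.0681], [0.61, -0.1135], [0.6175, -0.1589], [0.625, -0.2043]]
back [[0.6795, -0.0554], [0.687, -0.1008], [0.6945, -0.1462], [0.702, -0.1916]]
tool axes [[0.949, 0.314, -0.0], [0.314, -0.949, 0.001], [0.0, -0.001, -1.0]]
```

```bash
python3 - <<'E'
from h import *
def tri(a,b):
    o1,d1=ray("top",*a);o2,d2=ray("side",*b);d1/=np.linalg.norm(d1);d2/=np.linalg.norm(d2)
    t=np.linalg.lstsq(np.c_[d1,-d2],o2-o1,rcond=None)[0]
    p,q=o1+t[0]*d1,o2+t[1]*d2; return ((p+q)/2).round(3),np.linalg.norm(p-q).round(3)
for a in[(130,155),(80,150),(124,100),(25,150)]:
    for b in[(165,88),(203,66),(105,125),(150,90)]: print(a,b,*tri(a,b))
E
python3 -c "
import cv2
a=cv2.imread('pics/top0.png')[60:190,0:215];b=cv2.imread('pics/side0.png')[40:330,0:280]
cv2.imwrite('pics/m.png',cv2.hconcat([cv2.resize(a,(430,260)),cv2.resize(cv2.copyMakeBorder(b,0,0,0,0,0),(280,260))]))"
```

```text
(130, 155) (165, 88) [0.583 0.126 0.309] 0.023
(130, 155) (203, 66) [0.56  0.107 0.336] 0.012
(130, 155) (105, 125) [0.618 0.159 0.265] 0.077
(130, 155) (150, 90) [0.591 0.132 0.305] 0.038
(80, 150) (165, 88) [0.568 0.176 0.33 ] 0.013
(80, 150) (203, 66) [0.547 0.157 0.355] 0.043
(80, 150) (105, 125) [0.6  0.21 0.29] 0.033
(80, 150) (150, 90) [0.576 0.182 0.327] 0.001
(124, 100) (165, 88) [0.628 0.116 0.315] 0.047
(124, 100) (203, 66) [0.6   0.098 0.346] 0.079
(124, 100) (105, 125) [0.673 0.148 0.265] 0.003
(124, 100) (150, 90) [0.638 0.121 0.311] 0.032
(25, 150) (165, 88) [0.549 0.227 0.352] 0.043
(25, 150) (203, 66) [0.53  0.208 0.374] 0.068
(25, 150) (105, 125) [0.576 0.261 0.317] 0.004
(25, 150) (150, 90) [0.555 0.233 0.349] 0.031
```

View pics/m.png

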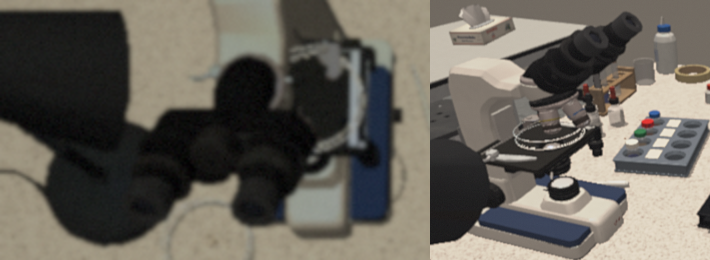

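The microscope eyepiece ends near (0.55, 0.11, 0.34), so I'll keep the wrist clear of it when picking the red vial. I'll start with green, approaching high.

```bash
cat > go.py <<'E'
import sys
from h import *
# usage: go.py x y z -> remaining shift in tool axes (cm) and yaw error to tool y at 5deg
s=arm.observe();T=R.from_rotvec(s["orientation"]);M=T.as_matrix()
d=T.inv().apply(np.array(list(map(float,sys.argv[1:4])))-s["tcp_pos"])*100
print("t",round(s["time"],2),"tcp",s["tcp_pos"].round(4),"tool cm",d.round(2),"tooly deg",np.degrees(np.arctan2(M[1,1],M[0,1])).round(1),"tilt",M[:,2].round(3),"j",s["joint_positions"].round(2),"gap",round(s["finger_gap"],4),"F",s["wrist_force"].round(1))
E
python3 -m jog '[{"fingers":0.55,"x":2.85,"y":-2.03,"rz":-7},{"fingers":0.55,"x":3.08,"y":-1.67,"rz":-7},{"fingers":0.55,"x":3.26,"y":-1.28,"rz":-7},{"fingers":0.55,"x":3.39,"y":-0.88,"rz":-7},{"fingers":0.55,"x":3.47,"y":-0.46,"rz":-7},{"fingers":0.55,"x":3.5,"y":0,"rz":-7},{"fingers":0.55,"x":3.48,"y":0.4,"rz":-7},{"fingers":0.55,"x":3.4,"y":0.82,"rz":-7},{"fingers":0.55,"x":3.28,"y":1.23,"rz":-7},{"fingers":0.55,"x":3.1,"y":1.6,"rz":-7}]' 30; python3 go.py 0.4705 -0.0808 0.10
```

```text
t 0.2 tcp [ 0.1649 -0.498   0.2305] tool cm [ 42.12 -29.98  13.11] tooly deg -71.7 tilt [-0.     0.001 -1.   ] j [-1.38  0.05  0.1   1.62 -0.    1.44] gap 0.0852 F [ 0.2 -0.  -0.4]invalid input
```

```bash

python3 -m jog '[{"fingers":0.55,"x":2.85,"y":-2.03,"z":0,"rx":0,"ry":0,"rz":-7},{"fingers":0.55,"x":3.08,"y":-1.67,"z":0,"rx":0,"ry":0,"rz":-7},{"fingers":0.55,"x":3.26,"y":-1.28,"z":0,"rx":0,"ry":0,"rz":-7},{"fingers":0.55,"x":3.39,"y":-0.88,"z":0,"rx":0,"ry":0,"rz":-7},{"fingers":0.55,"x":3.47,"y":-0.46,"z":0,"rx":0,"ry":0,"rz":-7},{"fingers":0.55,"x":3.5,"y":0,"z":0,"rx":0,"ry":0,"rz":-7},{"fingers":0.55,"x":3.48,"y":0.4,"z":0,"rx":0,"ry":0,"rz":-7},{"fingers":0.55,"x":3.4,"y":0.82,"z":0,"rx":0,"ry":0,"rz":-7},{"fingers":0.55,"x":3.28,"y":1.23,"z":0,"rx":0,"ry":0,"rz":-7},{"fingers":0.55,"x":3.1,"y":1.6,"z":0,"rx":0,"ry":0,"rz":-7}]' 30; python3 go.py 0.4705 -0.0808 0.10
```

```text
time: 1.03
tcp_pos: [0.3725, -0.2145, 0.2312]
orientation: [2.247, 2.195, 0.0]
wrist_force: [0.2, 0.3, -0.2]
finger_gap: 0.0474
grip_force: 0.0
t 1.03 tcp [ 0.3725 -0.2145  0.2312] tool cm [13.59  9.48 13.12] tooly deg -1.3 tilt [ 0. -0. -1.] j [-0.68 -0.2  -0.13  1.64  0.    0.92] gap 0.0474 F [ 0.2  0.3 -0.2]
```

```bash

python3 -m jog '[{"fingers":0.55,"x":0,"y":0,"z":0,"rx":0,"ry":0,"rz":-6},{"fingers":0.55,"x":2.5,"y":2.2,"z":1,"rx":0,"ry":0,"rz":0},{"fingers":0.55,"x":2.5,"y":2.2,"z":2,"rx":0,"ry":0,"rz":0},{"fingers":0.55,"x":2.5,"y":2.2,"z":2,"rx":0,"ry":0,"rz":0},{"fingers":0.55,"x":2.5,"y":2.2,"z":2,"rx":0,"ry":0,"rz":0},{"fingers":0.55,"x":2.5,"y":2.1,"z":2,"rx":0,"ry":0,"rz":0},{"fingers":0.55,"x":0,"y":0,"z":2,"rx":0,"ry":0,"rz":0},{"fingers":0.55,"x":0,"y":0,"z":2,"rx":0,"ry":0,"rz":0},{"fingers":0.55,"x":0,"y":0,"z":0,"rx":0,"ry":0,"rz":0},{"fingers":0.55,"x":0,"y":0,"z":0,"rx":0,"ry":0,"rz":0}]' 30; python3 go.py 0.4705 -0.0808 0.034
```

```text
time: 1.87
tcp_pos: [0.4698, -0.0826, 0.1]
orientation: [-2.133, -2.302, 0.003]
wrist_force: [-0.4, -0.3, 0.4]
finger_gap: 0.0469
grip_force: 0.0
t 1.87 tcp [ 0.4698 -0.0826  0.1   ] tool cm [0.16 0.11 6.6 ] tooly deg 4.3 tilt [-0.004  0.001 -1.   ] j [-0.31 -0.06 -0.27  1.37 -0.    1.18] gap 0.0469 F [-0.4 -0.3  0.4]
```

```bash

python3 -m jog '[{"fingers":0.55,"x":0.1,"y":0.05,"z":2,"rx":0,"ry":0,"rz":0},{"fingers":0.55,"x":0.05,"y":0.05,"z":2,"rx":0,"ry":0,"rz":0},{"fingers":0.55,"x":0,"y":0,"z":1.6,"rx":0,"ry":0,"rz":0},{"fingers":0.55,"x":0,"y":0,"z":1,"rx":0,"ry":0,"rz":0},{"fingers":0.55,"x":0,"y":0,"z":0,"rx":0,"ry":0,"rz":0},{"fingers":0.15,"x":0,"y":0,"z":0,"rx":0,"ry":0,"rz":0},{"fingers":0.15,"x":0,"y":0,"z":0,"rx":0,"ry":0,"rz":0},{"fingers":0.15,"x":0,"y":0,"z":0,"rx":0,"ry":0,"rz":0},{"fingers":0.15,"x":0,"y":0,"z":0,"rx":0,"ry":0,"rz":0},{"fingers":0.15,"x":0,"y":0,"z":0,"rx":0,"ry":0,"rz":0}]' 25; python3 go.py 0.4705 -0.0808 0.034
```

```text
time: 2.7
tcp_pos: [0.4734, -0.0821, 0.037]
orientation: [2.134, 2.301, 0.002]
wrist_force: [-0.7, -0.2, 5.1]
finger_gap: 0.0222
grip_force: 24.7
t 2.7 tcp [ 0.4734 -0.0821  0.037 ] tool cm [ 0.16 -0.28  0.3 ] tooly deg 4.3 tilt [ 0.003 -0.001 -1.   ] j [-0.31 -0.02 -0.36  1.23 -0.    1.18] gap 0.0222 F [-0.7 -0.2  5.1]
```

```bash
python3 -c "
from h import *
im=arm.get_image('side');cv2.imwrite('pics/g1.png',cv2.resize(im[130:300,230:400],None,fx=3.5,fy=3.5,interpolation=2)[:,:,::-1])"
```

```text
(no output)
```

View pics/g1.png

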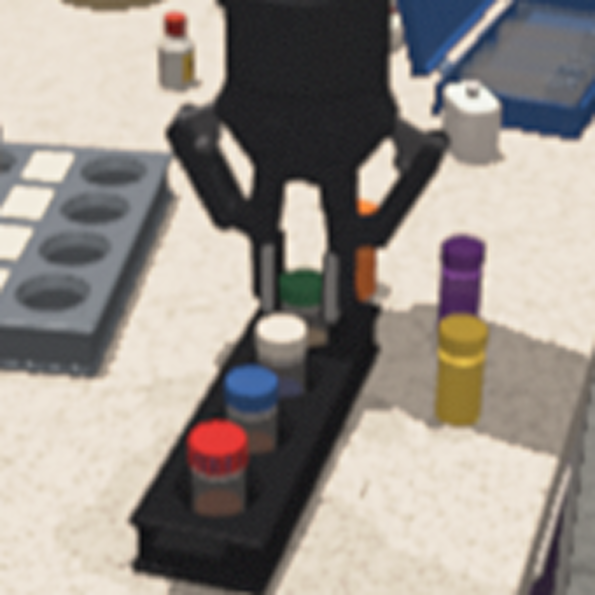

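The side crop shows the pads holding the green cap at (302,288), upright, with fingertips just above the tray. I'll lift it.

```bash

python3 -m jog '[{"fingers":0.15,"x":0,"y":0,"z":-0.5,"rx":0,"ry":0,"rz":0},{"fingers":0.15,"x":0,"y":0,"z":-1,"rx":0,"ry":0,"rz":0},{"fingers":0.15,"x":0,"y":0,"z":-1.5,"rx":0,"ry":0,"rz":0},{"fingers":0.15,"x":0,"y":0,"z":-1.5,"rx":0,"ry":0,"rz":0},{"fingers":0.15,"x":0,"y":0,"z":-1.5,"rx":0,"ry":0,"rz":0},{"fingers":0.15,"x":0,"y":0,"z":-1,"rx":0,"ry":0,"rz":0},{"fingers":0.15,"x":0,"y":0,"z":0,"rx":0,"ry":0,"rz":0},{"fingers":0.15,"x":0,"y":0,"z":0,"rx":0,"ry":0,"rz":0},{"fingers":0.15,"x":0,"y":0,"z":0,"rx":0,"ry":0,"rz":0},{"fingers":0.15,"x":0,"y":0,"z":0,"rx":0,"ry":0,"rz":0}]'; python3 go.py 0.610 -0.1135 0.100
python3 -c "
from h import *
im=arm.get_image('side');cv2.imwrite('pics/g2.png',cv2.resize(im[100:270,230:400],None,fx=3.5,fy=3.5,interpolation=2)[:,:,::-1])"
```

```text
time: 3.58
tcp_pos: [0.4711, -0.0813, 0.104]
orientation: [-2.135, -2.302, 0.002]
wrist_force: [-0.6, -0.6, 0.4]
finger_gap: 0.0224
grip_force: 24.5
t 3.58 tcp [ 0.4711 -0.0813  0.104 ] tool cm [-4.26 13.61  0.37] tooly deg 4.3 tilt [-0.002  0.001 -1.   ] j [-0.31 -0.06 -0.26  1.37  0.    1.18] gap 0.0224 F [-0.6 -0.6  0.4]
```

View pics/g2.png

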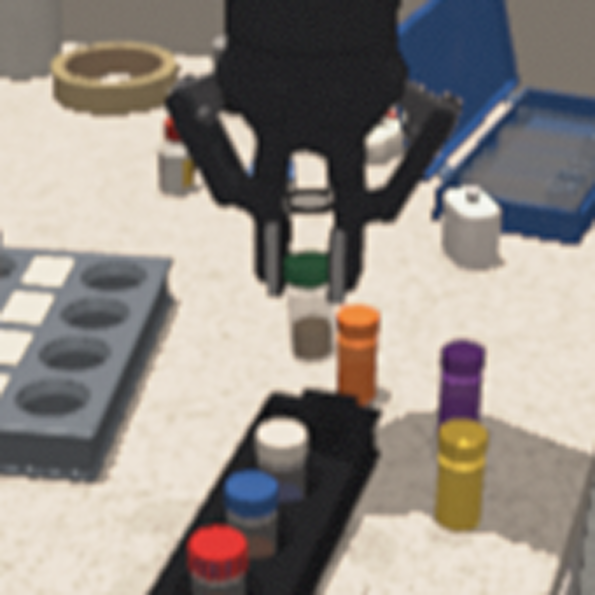

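The green vial hangs upright from the gripper at crop (310,300), clear of the tray. I'll carry it over the rack's green well.

```bash

python3 -m jog '[{"fingers":0.15,"x":-0.5,"y":1.3,"z":0,"rx":0,"ry":0,"rz":0},{"fingers":0.15,"x":-0.7,"y":2.3,"z":0,"rx":0,"ry":0,"rz":0},{"fingers":0.15,"x":-0.9,"y":3,"z":0,"rx":0,"ry":0,"rz":0},{"fingers":0.15,"x":-0.9,"y":3,"z":0,"rx":0,"ry":0,"rz":0},{"fingers":0.15,"x":-0.7,"y":2.5,"z":0,"rx":0,"ry":0,"rz":0},{"fingers":0.15,"x":-0.6,"y":1.5,"z":1,"rx":0,"ry":0,"rz":0},{"fingers":0.15,"x":0,"y":0,"z":1,"rx":0,"ry":0,"rz":0},{"fingers":0.15,"x":0,"y":0,"z":0,"rx":0,"ry":0,"rz":0},{"fingers":0.15,"x":0,"y":0,"z":0,"rx":0,"ry":0,"rz":0},{"fingers":0.15,"x":0,"y":0,"z":0,"rx":0,"ry":0,"rz":0}]'; python3 go.py 0.610 -0.1135 0.038
python3 -c "
from h import *
im=arm.get_image('side');cv2.imwrite('pics/g3.png',cv2.resize(im[110:250,160:330],None,fx=4,fy=4,interpolation=2)[:,:,::-1])"
```

```text
time: 4.47
tcp_pos: [0.6094, -0.1138, 0.0848]
orientation: [-2.135, -2.302, 0.001]
wrist_force: [-0.6, 0.6, -0.6]
finger_gap: 0.0226
grip_force: 24.6
t 4.47 tcp [ 0.6094 -0.1138  0.0848] tool cm [0.02 0.07 4.68] tooly deg 4.3 tilt [-0.002  0.001 -1.   ] j [-0.29  0.31  0.11  1.37  0.    1.2 ] gap 0.0226 F [-0.6  0.6 -0.6]
```

View pics/g3.png

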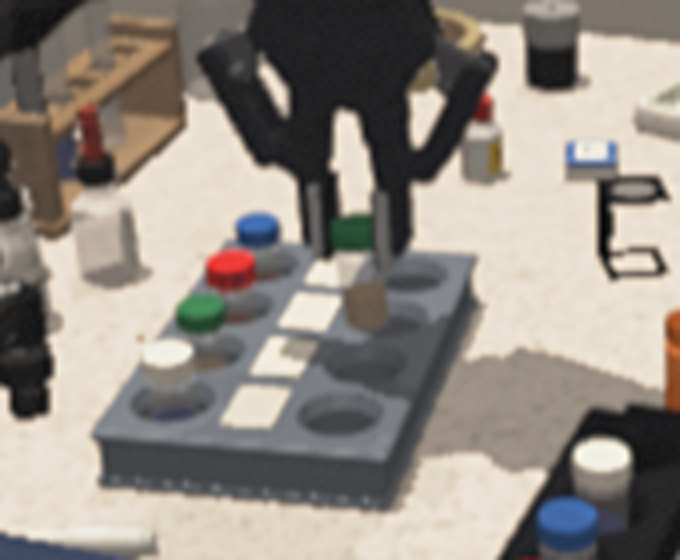

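The vial is over the second front well at crop (365,360), in line with kept_green at (200,312). I'll lower it.

```bash

python3 -m jog '[{"fingers":0.15,"x":0,"y":0.05,"z":1,"rx":0,"ry":0,"rz":0},{"fingers":0.15,"x":0,"y":0,"z":1,"rx":0,"ry":0,"rz":0},{"fingers":0.15,"x":0,"y":0,"z":1,"rx":0,"ry":0,"rz":0},{"fingers":0.15,"x":0,"y":0,"z":0.7,"rx":0,"ry":0,"rz":0},{"fingers":0.15,"x":0,"y":0,"z":0.5,"rx":0,"ry":0,"rz":0},{"fingers":0.15,"x":0,"y":0,"z":0.3,"rx":0,"ry":0,"rz":0},{"fingers":0.15,"x":0,"y":0,"z":0,"rx":0,"ry":0,"rz":0},{"fingers":0.15,"x":0,"y":0,"z":0,"rx":0,"ry":0,"rz":0},{"fingers":0.15,"x":0,"y":0,"z":0,"rx":0,"ry":0,"rz":0},{"fingers":0.15,"x":0,"y":0,"z":0,"rx":0,"ry":0,"rz":0}]'; python3 go.py 0.610 -0.1135 0.038
```

```text
time: 5.35
tcp_pos: [0.612, -0.1144, 0.0411]
orientation: [2.135, 2.303, 0.001]
wrist_force: [0.8, -0.1, -0.1]
finger_gap: 0.0224
grip_force: 24.6
t 5.35 tcp [ 0.612  -0.1144  0.0411] tool cm [ 0.1  -0.19  0.31] tooly deg 4.3 tilt [ 0.001 -0.    -1.   ] j [-0.29  0.34  0.05  1.28 -0.    1.2 ] gap 0.0224 F [ 0.8 -0.1 -0.1]
```

```bash

python3 -m jog '[{"fingers":0.15,"x":0,"y":-0.1,"z":0.1,"rx":0,"ry":0,"rz":0},{"fingers":0.15,"x":0,"y":0,"z":0.1,"rx":0,"ry":0,"rz":0},{"fingers":0.15,"x":0,"y":0,"z":0.1,"rx":0,"ry":0,"rz":0},{"fingers":0.15,"x":0,"y":0,"z":0,"rx":0,"ry":0,"rz":0},{"fingers":0.15,"x":0,"y":0,"z":0,"rx":0,"ry":0,"rz":0},{"fingers":0.15,"x":0,"y":0,"z":0,"rx":0,"ry":0,"rz":0},{"fingers":0.15,"x":0,"y":0,"z":0,"rx":0,"ry":0,"rz":0},{"fingers":0.15,"x":0,"y":0,"z":0,"rx":0,"ry":0,"rz":0},{"fingers":0.15,"x":0,"y":0,"z":0,"rx":0,"ry":0,"rz":0},{"fingers":0.15,"x":0,"y":0,"z":0,"rx":0,"ry":0,"rz":0}]'; python3 go.py 0.610 -0.1135 0.038
```

```text
time: 6.18
tcp_pos: [0.6104, -0.1143, 0.0373]
orientation: [-2.136, -2.304, 0.0]
wrist_force: [-0.2, 0.0, -0.3]
finger_gap: 0.0222
grip_force: 24.6
t 6.18 tcp [ 0.6104 -0.1143  0.0373] tool cm [ 0.08 -0.03 -0.07] tooly deg 4.3 tilt [-0.  0. -1.] j [-0.29  0.34  0.04  1.28  0.    1.2 ] gap 0.0222 F [-0.2  0.  -0.3]
```

```bash

python3 -m jog '[{"fingers":0.15,"x":0,"y":0,"z":0.1,"rx":0,"ry":0,"rz":0},{"fingers":0.15,"x":0,"y":0,"z":0.1,"rx":0,"ry":0,"rz":0},{"fingers":0.15,"x":0,"y":0,"z":0.05,"rx":0,"ry":0,"rz":0},{"fingers":0.15,"x":0,"y":0,"z":0,"rx":0,"ry":0,"rz":0},{"fingers":0.15,"x":0,"y":0,"z":0,"rx":0,"ry":0,"rz":0},{"fingers":0.15,"x":0,"y":0,"z":0,"rx":0,"ry":0,"rz":0},{"fingers":0.15,"x":0,"y":0,"z":0,"rx":0,"ry":0,"rz":0},{"fingers":0.15,"x":0,"y":0,"z":0,"rx":0,"ry":0,"rz":0},{"fingers":0.15,"x":0,"y":0,"z":0,"rx":0,"ry":0,"rz":0},{"fingers":0.15,"x":0,"y":0,"z":0,"rx":0,"ry":0,"rz":0}]'; python3 go.py 0.610 -0.1135 0.038
python3 -c "
from h import *
im=arm.get_image('side');cv2.imwrite('pics/g4.png',cv2.resize(im[130:250,160:330],None,fx=4.5,fy=4.5,interpolation=2)[:,:,::-1])"
```

```text
time: 7.02
tcp_pos: [0.6106, -0.1145, 0.037]
orientation: [2.135, 2.303, 0.0]
wrist_force: [-2.8, 1.3, 8.1]
finger_gap: 0.022
grip_force: 25.6
t 7.02 tcp [ 0.6106 -0.1145  0.037 ] tool cm [ 0.11 -0.05 -0.1 ] tooly deg 4.3 tilt [ 0.001 -0.001 -1.   ] j [-0.29  0.34  0.04  1.28 -0.    1.2 ] gap 0.022 F [-2.8  1.3  8.1]
```

View pics/g4.png

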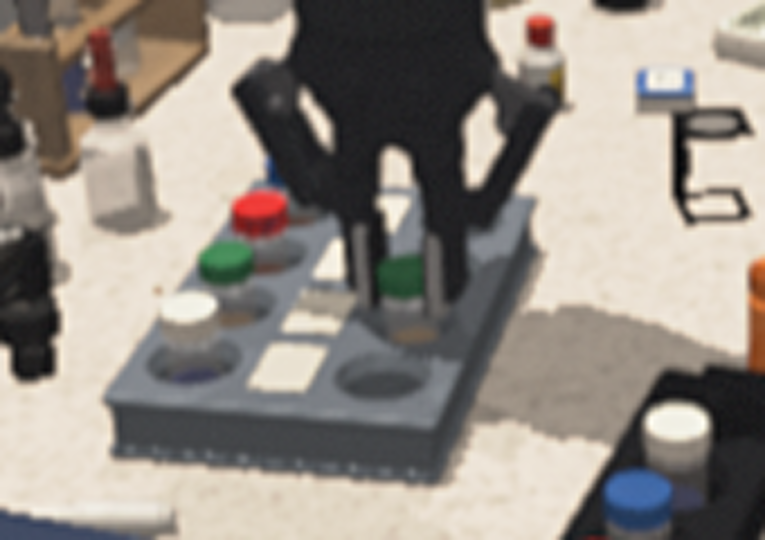

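Contact at z=0.037 with the vial seated in the green well at crop (405,300), upright. I'll release, rise and head for white.

```bash

python3 -m jog '[{"fingers":0.35,"x":0,"y":0,"z":-0.1,"rx":0,"ry":0,"rz":0},{"fingers":0.55,"x":0,"y":0,"z":0,"rx":0,"ry":0,"rz":0},{"fingers":0.55,"x":0,"y":0,"z":0,"rx":0,"ry":0,"rz":0},{"fingers":0.55,"x":0,"y":0,"z":0,"rx":0,"ry":0,"rz":0},{"fingers":0.55,"x":0,"y":0,"z":-1,"rx":0,"ry":0,"rz":0},{"fingers":0.55,"x":0,"y":0,"z":-1.5,"rx":0,"ry":0,"rz":0},{"fingers":0.55,"x":0,"y":0,"z":-2,"rx":0,"ry":0,"rz":0},{"fingers":0.55,"x":0,"y":0,"z":-2,"rx":0,"ry":0,"rz":0},{"fingers":0.55,"x":0,"y":0,"z":0,"rx":0,"ry":0,"rz":0},{"fingers":0.55,"x":0,"y":0,"z":0,"rx":0,"ry":0,"rz":0}]'; python3 go.py 0.4694 -0.0348 0.100
```

```text
time: 7.9
tcp_pos: [0.6119, -0.1147, 0.1032]
orientation: [2.133, 2.301, 0.003]
wrist_force: [-0.8, 0.4, -0.1]
finger_gap: 0.0469
grip_force: 0.0
t 7.9 tcp [ 0.6119 -0.1147  0.1032] tool cm [  9.05 -13.61   0.25] tooly deg 4.3 tilt [ 0.004 -0.001 -1.   ] j [-0.29  0.3   0.14  1.4  -0.    1.2 ] gap 0.0469 F [-0.8  0.4 -0.1]
```

```bash

python3 -m jog '[{"fingers":0.55,"x":1,"y":-1.5,"z":0,"rx":0,"ry":0,"rz":0},{"fingers":0.55,"x":1.6,"y":-2.5,"z":0,"rx":0,"ry":0,"rz":0},{"fingers":0.55,"x":2,"y":-3,"z":0,"rx":0,"ry":0,"rz":0},{"fingers":0.55,"x":2,"y":-3,"z":0,"rx":0,"ry":0,"rz":0},{"fingers":0.55,"x":1.5,"y":-2.3,"z":0.2,"rx":0,"ry":0,"rz":0},{"fingers":0.55,"x":0.9,"y":-1.2,"z":0,"rx":0,"ry":0,"rz":0},{"fingers":0.55,"x":0,"y":0,"z":0,"rx":0,"ry":0,"rz":0},{"fingers":0.55,"x":0,"y":0,"z":0,"rx":0,"ry":0,"rz":0},{"fingers":0.55,"x":0,"y":0,"z":0,"rx":0,"ry":0,"rz":0},{"fingers":0.55,"x":0,"y":0,"z":0,"rx":0,"ry":0,"rz":0}]'; python3 go.py 0.4694 -0.0348 0.037
```

```text
time: 8.73
tcp_pos: [0.4698, -0.0352, 0.0986]
orientation: [2.136, 2.303, -0.0]
wrist_force: [-0.1, 0.1, 0.6]
finger_gap: 0.0465
grip_force: 0.0
t 8.73 tcp [ 0.4698 -0.0352  0.0986] tool cm [ 0.05 -0.04  6.16] tooly deg 4.3 tilt [ 0. -0. -1.] j [-0.22 -0.08 -0.29  1.36 -0.    1.28] gap 0.0465 F [-0.1  0.1  0.6]
```

```bash

python3 -m jog '[{"fingers":0.55,"x":0.05,"y":0,"z":1.5,"rx":0,"ry":0,"rz":0},{"fingers":0.55,"x":0,"y":0,"z":2,"rx":0,"ry":0,"rz":0},{"fingers":0.55,"x":0,"y":0,"z":1.6,"rx":0,"ry":0,"rz":0},{"fingers":0.55,"x":0,"y":0,"z":1,"rx":0,"ry":0,"rz":0},{"fingers":0.55,"x":0,"y":0,"z":0,"rx":0,"ry":0,"rz":0},{"fingers":0.55,"x":0,"y":0,"z":0,"rx":0,"ry":0,"rz":0},{"fingers":0.15,"x":0,"y":0,"z":0,"rx":0,"ry":0,"rz":0},{"fingers":0.15,"x":0,"y":0,"z":0,"rx":0,"ry":0,"rz":0},{"fingers":0.15,"x":0,"y":0,"z":0,"rx":0,"ry":0,"rz":0},{"fingers":0.15,"x":0,"y":0,"z":0,"rx":0,"ry":0,"rz":0}]' 25
python3 -m jog '[{"fingers":0.15,"x":0,"y":0,"z":0,"rx":0,"ry":0,"rz":0},{"fingers":0.15,"x":0,"y":0,"z":-0.5,"rx":0,"ry":0,"rz":0},{"fingers":0.15,"x":0,"y":0,"z":-1,"rx":0,"ry":0,"rz":0},{"fingers":0.15,"x":0,"y":0,"z":-1.5,"rx":0,"ry":0,"rz":0},{"fingers":0.15,"x":0,"y":0,"z":-1.5,"rx":0,"ry":0,"rz":0},{"fingers":0.15,"x":0,"y":0,"z":-1.5,"rx":0,"ry":0,"rz":0},{"fingers":0.15,"x":0,"y":0,"z":-0.5,"rx":0,"ry":0,"rz":0},{"fingers":0.15,"x":0,"y":0,"z":0,"rx":0,"ry":0,"rz":0},{"fingers":0.15,"x":0,"y":0,"z":0,"rx":0,"ry":0,"rz":0},{"fingers":0.15,"x":0,"y":0,"z":0,"rx":0,"ry":0,"rz":0}]'
python3 go.py 0.6025 -0.0681 0.100
```

```text
time: 9.57
tcp_pos: [0.4702, -0.0345, 0.0392]
orientation: [2.134, 2.302, 0.002]
wrist_force: [0.7, -0.1, 2.4]
finger_gap: 0.0224
grip_force: 24.5
time: 10.4
tcp_pos: [0.4682, -0.034, 0.1019]
orientation: [-2.135, -2.303, 0.001]
wrist_force: [-0.0, -0.4, 0.1]
finger_gap: 0.0224
grip_force: 24.5
t 10.4 tcp [ 0.4682 -0.034   0.1019] tool cm [-4.41 13.13  0.16] tooly deg 4.3 tilt [-0.002  0.    -1.   ] j [-0.22 -0.08 -0.29  1.37  0.    1.28] gap 0.0224 F [-0.  -0.4  0.1]
```

```bash

python3 -m jog '[{"fingers":0.15,"x":-0.5,"y":1.3,"z":0,"rx":0,"ry":0,"rz":0},{"fingers":0.15,"x":-0.7,"y":2.3,"z":0,"rx":0,"ry":0,"rz":0},{"fingers":0.15,"x":-1,"y":2.9,"z":0,"rx":0,"ry":0,"rz":0},{"fingers":0.15,"x":-0.9,"y":2.8,"z":0,"rx":0,"ry":0,"rz":0},{"fingers":0.15,"x":-0.7,"y":2.3,"z":0,"rx":0,"ry":0,"rz":0},{"fingers":0.15,"x":-0.5,"y":1.4,"z":0.5,"rx":0,"ry":0,"rz":0},{"fingers":0.15,"x":0,"y":0,"z":0.5,"rx":0,"ry":0,"rz":0},{"fingers":0.15,"x":0,"y":0,"z":0,"rx":0,"ry":0,"rz":0},{"fingers":0.15,"x":0,"y":0,"z":0,"rx":0,"ry":0,"rz":0},{"fingers":0.15,"x":0,"y":0,"z":0,"rx":0,"ry":0,"rz":0}]'; python3 go.py 0.6025 -0.0681 0.038
```

```text
time: 11.23
tcp_pos: [0.6004, -0.0668, 0.0922]
orientation: [-2.135, -2.302, 0.002]
wrist_force: [-0.9, 1.2, -0.4]
finger_gap: 0.022
grip_force: 24.6
t 11.23 tcp [ 0.6004 -0.0668  0.0922] tool cm [-0.14  0.21  5.42] tooly deg 4.3 tilt [-0.002  0.    -1.   ] j [-0.22  0.27  0.07  1.37  0.    1.27] gap 0.022 F [-0.9  1.2 -0.4]
```

```bash

python3 -m jog '[{"fingers":0.15,"x":-0.1,"y":0.15,"z":1,"rx":0,"ry":0,"rz":0},{"fingers":0.15,"x":0,"y":0,"z":1,"rx":0,"ry":0,"rz":0},{"fingers":0.15,"x":0,"y":0,"z":1,"rx":0,"ry":0,"rz":0},{"fingers":0.15,"x":0,"y":0,"z":1,"rx":0,"ry":0,"rz":0},{"fingers":0.15,"x":0,"y":0,"z":0.6,"rx":0,"ry":0,"rz":0},{"fingers":0.15,"x":0,"y":0,"z":0.3,"rx":0,"ry":0,"rz":0},{"fingers":0.15,"x":0,"y":0,"z":0.2,"rx":0,"ry":0,"rz":0},{"fingers":0.15,"x":0,"y":0,"z":0,"rx":0,"ry":0,"rz":0},{"fingers":0.15,"x":0,"y":0,"z":0,"rx":0,"ry":0,"rz":0},{"fingers":0.15,"x":0,"y":0,"z":0,"rx":0,"ry":0,"rz":0}]'; python3 go.py 0.6025 -0.0681 0.038
```

```text
time: 12.07
tcp_pos: [0.604, -0.0683, 0.0425]
orientation: [2.135, 2.303, 0.001]
wrist_force: [0.2, 0.5, 0.5]
finger_gap: 0.0224
grip_force: 24.6
t 12.07 tcp [ 0.604  -0.0683  0.0425] tool cm [ 0.03 -0.15  0.45] tooly deg 4.3 tilt [ 0.001 -0.    -1.   ] j [-0.22  0.3   0.01  1.28  0.    1.27] gap 0.0224 F [0.2 0.5 0.5]
```

```bash

python3 -m jog '[{"fingers":0.15,"x":0,"y":-0.1,"z":0.1,"rx":0,"ry":0,"rz":0},{"fingers":0.15,"x":0,"y":0,"z":0.1,"rx":0,"ry":0,"rz":0},{"fingers":0.15,"x":0,"y":0,"z":0.1,"rx":0,"ry":0,"rz":0},{"fingers":0.15,"x":0,"y":0,"z":0.1,"rx":0,"ry":0,"rz":0},{"fingers":0.15,"x":0,"y":0,"z":0,"rx":0,"ry":0,"rz":0},{"fingers":0.15,"x":0,"y":0,"z":0,"rx":0,"ry":0,"rz":0},{"fingers":0.15,"x":0,"y":0,"z":0,"rx":0,"ry":0,"rz":0},{"fingers":0.15,"x":0,"y":0,"z":0,"rx":0,"ry":0,"rz":0},{"fingers":0.15,"x":0,"y":0,"z":0,"rx":0,"ry":0,"rz":0},{"fingers":0.15,"x":0,"y":0,"z":0,"rx":0,"ry":0,"rz":0}]'; python3 go.py 0.6025 -0.0681 0.038
```

```text
time: 12.9
tcp_pos: [0.6028, -0.0685, 0.0392]
orientation: [2.135, 2.303, 0.001]
wrist_force: [-2.6, 0.2, 5.6]
finger_gap: 0.0221
grip_force: 25.0
t 12.9 tcp [ 0.6028 -0.0685  0.0392] tool cm [ 0.04 -0.02  0.12] tooly deg 4.3 tilt [ 0.001 -0.001 -1.   ] j [-0.22  0.3  -0.    1.27 -0.    1.27] gap 0.0221 F [-2.6  0.2  5.6]
```

Seated: 5.6 N of contact at the height where I gripped it. Next I release, rise and move toward blue at (0.4682, 0.0109).

```bash

python3 -m jog '[{"fingers":0.35,"x":0,"y":0,"z":-0.05,"rx":0,"ry":0,"rz":0},{"fingers":0.55,"x":0,"y":0,"z":0,"rx":0,"ry":0,"rz":0},{"fingers":0.55,"x":0,"y":0,"z":0,"rx":0,"ry":0,"rz":0},{"fingers":0.55,"x":0,"y":0,"z":0,"rx":0,"ry":0,"rz":0},{"fingers":0.55,"x":0,"y":0,"z":-1,"rx":0,"ry":0,"rz":0},{"fingers":0.55,"x":0,"y":0,"z":-1.5,"rx":0,"ry":0,"rz":0},{"fingers":0.55,"x":0,"y":0,"z":-2,"rx":0,"ry":0,"rz":0},{"fingers":0.55,"x":0,"y":0,"z":-1.5,"rx":0,"ry":0,"rz":0},{"fingers":0.55,"x":0,"y":0,"z":0,"rx":0,"ry":0,"rz":0},{"fingers":0.55,"x":0,"y":0,"z":0,"rx":0,"ry":0,"rz":0}]'; python3 go.py 0.4682 0.0109 0.100
python3 -m jog '[{"fingers":0.55,"x":0.9,"y":-1.5,"z":0,"rx":0,"ry":0,"rz":0},{"fingers":0.55,"x":1.5,"y":-2.5,"z":0,"rx":0,"ry":0,"rz":0},{"fingers":0.55,"x":2,"y":-3,"z":0,"rx":0,"ry":0,"rz":0},{"fingers":0.55,"x":2,"y":-3,"z":0,"rx":0,"ry":0,"rz":0},{"fingers":0.55,"x":1.5,"y":-1.8,"z":0,"rx":0,"ry":0,"rz":0},{"fingers":0.55,"x":1,"y":-1,"z":0,"rx":0,"ry":0,"rz":0},{"fingers":0.55,"x":0,"y":0,"z":0,"rx":0,"ry":0,"rz":0},{"fingers":0.55,"x":0,"y":0,"z":0,"rx":0,"ry":0,"rz":0},{"fingers":0.55,"x":0,"y":0,"z":0,"rx":0,"ry":0,"rz":0},{"fingers":0.55,"x":0,"y":0,"z":0,"rx":0,"ry":0,"rz":0}]'; python3 go.py 0.4682 0.0109 0.037
```

```text
time: 13.73
tcp_pos: [0.6036, -0.0685, 0.1]
orientation: [2.134, 2.302, 0.003]
wrist_force: [-0.6, 0.0, -0.6]
finger_gap: 0.047
grip_force: 0.0
t 13.73 tcp [ 0.6036 -0.0685  0.1   ] tool cm [  8.94 -12.9   -0.05] tooly deg 4.3 tilt [ 0.003 -0.001 -1.   ] j [-0.22  0.27  0.08  1.38  0.    1.27] gap 0.047 F [-0.6  0.  -0.6]
time: 14.57
tcp_pos: [0.4686, 0.0103, 0.0979]
orientation: [2.137, 2.303, -0.0]
wrist_force: [-0.6, -0.2, -0.2]
finger_gap: 0.047
grip_force: 0.0
t 14.57 tcp [0.4686 0.0103 0.0979] tool cm [ 0.06 -0.04  6.09] tooly deg 4.3 tilt [-0. -0. -1.] j [-0.12 -0.09 -0.3   1.36 -0.    1.37] gap 0.047 F [-0.6 -0.2 -0.2]
```

```bash

python3 -m jog '[{"fingers":0.55,"x":0.05,"y":0,"z":1.5,"rx":0,"ry":0,"rz":0},{"fingers":0.55,"x":0,"y":0,"z":2,"rx":0,"ry":0,"rz":0},{"fingers":0.55,"x":0,"y":0,"z":1.6,"rx":0,"ry":0,"rz":0},{"fingers":0.55,"x":0,"y":0,"z":0.9,"rx":0,"ry":0,"rz":0},{"fingers":0.55,"x":0,"y":0,"z":0,"rx":0,"ry":0,"rz":0},{"fingers":0.55,"x":0,"y":0,"z":0,"rx":0,"ry":0,"rz":0},{"fingers":0.15,"x":0,"y":0,"z":0,"rx":0,"ry":0,"rz":0},{"fingers":0.15,"x":0,"y":0,"z":0,"rx":0,"ry":0,"rz":0},{"fingers":0.15,"x":0,"y":0,"z":0,"rx":0,"ry":0,"rz":0},{"fingers":0.15,"x":0,"y":0,"z":0,"rx":0,"ry":0,"rz":0}]' 25
python3 -m jog '[{"fingers":0.15,"x":0,"y":0,"z":0,"rx":0,"ry":0,"rz":0},{"fingers":0.15,"x":0,"y":0,"z":-0.5,"rx":0,"ry":0,"rz":0},{"fingers":0.15,"x":0,"y":0,"z":-1,"rx":0,"ry":0,"rz":0},{"fingers":0.15,"x":0,"y":0,"z":-1.5,"rx":0,"ry":0,"rz":0},{"fingers":0.15,"x":0,"y":0,"z":-1.5,"rx":0,"ry":0,"rz":0},{"fingers":0.15,"x":0,"y":0,"z":-1.5,"rx":0,"ry":0,"rz":0},{"fingers":0.15,"x":0,"y":0,"z":-1,"rx":0,"ry":0,"rz":0},{"fingers":0.15,"x":0,"y":0,"z":0,"rx":0,"ry":0,"rz":0},{"fingers":0.15,"x":0,"y":0,"z":0,"rx":0,"ry":0,"rz":0},{"fingers":0.15,"x":0,"y":0,"z":0,"rx":0,"ry":0,"rz":0}]'
python3 go.py 0.625 -0.2043 0.100
```

```text
time: 15.4
tcp_pos: [0.4693, 0.0112, 0.0397]
orientation: [2.134, 2.302, 0.003]
wrist_force: [-0.2, -0.3, 3.3]
finger_gap: 0.0221
grip_force: 24.5
time: 16.23
tcp_pos: [0.4675, 0.0114, 0.1076]
orientation: [-2.135, -2.303, 0.001]
wrist_force: [-1.0, -0.2, 0.0]
finger_gap: 0.0224
grip_force: 24.5
t 16.23 tcp [0.4675 0.0114 0.1076] tool cm [-22.7   14.08   0.74] tooly deg 4.3 tilt [-0.001  0.    -1.   ] j [-0.12 -0.09 -0.28  1.38  0.    1.38] gap 0.0224 F [-1.  -0.2  0. ]
```

```bash

python3 -m jog '[{"fingers":0.15,"x":-1.2,"y":0.7,"z":0,"rx":0,"ry":0,"rz":0},{"fingers":0.15,"x":-2.5,"y":1.5,"z":0,"rx":0,"ry":0,"rz":0},{"fingers":0.15,"x":-3,"y":1.9,"z":0,"rx":0,"ry":0,"rz":0},{"fingers":0.15,"x":-3,"y":1.9,"z":0,"rx":0,"ry":0,"rz":0},{"fingers":0.15,"x":-3,"y":1.9,"z":0,"rx":0,"ry":0,"rz":0},{"fingers":0.15,"x":-3,"y":1.9,"z":0,"rx":0,"ry":0,"rz":0},{"fingers":0.15,"x":-3,"y":1.9,"z":0,"rx":0,"ry":0,"rz":0},{"fingers":0.15,"x":-2.5,"y":1.5,"z":0,"rx":0,"ry":0,"rz":0},{"fingers":0.15,"x":-1.5,"y":0.9,"z":0,"rx":0,"ry":0,"rz":0},{"fingers":0.15,"x":0,"y":0,"z":0,"rx":0,"ry":0,"rz":0}]'
python3 -m jog '[{"fingers":0.15,"x":0,"y":0,"z":0.5,"rx":0,"ry":0,"rz":0},{"fingers":0.15,"x":0,"y":0,"z":0.5,"rx":0,"ry":0,"rz":0},{"fingers":0.15,"x":0,"y":0,"z":0,"rx":0,"ry":0,"rz":0},{"fingers":0.15,"x":0,"y":0,"z":0,"rx":0,"ry":0,"rz":0},{"fingers":0.15,"x":0,"y":0,"z":0,"rx":0,"ry":0,"rz":0},{"fingers":0.15,"x":0,"y":0,"z":0,"rx":0,"ry":0,"rz":0},{"fingers":0.15,"x":0,"y":0,"z":0,"rx":0,"ry":0,"rz":0},{"fingers":0.15,"x":0,"y":0,"z":0,"rx":0,"ry":0,"rz":0},{"fingers":0.15,"x":0,"y":0,"z":0,"rx":0,"ry":0,"rz":0},{"fingers":0.15,"x":0,"y":0,"z":0,"rx":0,"ry":0,"rz":0}]'
python3 go.py 0.625 -0.2043 0.038
```

```text
time: 17.07
tcp_pos: [0.6266, -0.2088, 0.1056]
orientation: [-2.14, -2.299, 0.002]
wrist_force: [-0.2, -0.4, 0.4]
finger_gap: 0.022
grip_force: 24.6
time: 17.9
tcp_pos: [0.6258, -0.2044, 0.0985]
orientation: [2.136, 2.303, 0.0]
wrist_force: [1.0, 0.0, 0.5]
finger_gap: 0.0221
grip_force: 24.6
t 17.9 tcp [ 0.6258 -0.2044  0.0985] tool cm [ 0.01 -0.08  6.05] tooly deg 4.3 tilt [ 0. -0. -1.] j [-0.42  0.41  0.25  1.42 -0.    1.08] gap 0.0221 F [1.  0.  0.5]
```

```bash

python3 -m jog '[{"fingers":0.15,"x":0,"y":-0.05,"z":1,"rx":0,"ry":0,"rz":0},{"fingers":0.15,"x":0,"y":0,"z":1.2,"rx":0,"ry":0,"rz":0},{"fingers":0.15,"x":0,"y":0,"z":1.2,"rx":0,"ry":0,"rz":0},{"fingers":0.15,"x":0,"y":0,"z":1,"rx":0,"ry":0,"rz":0},{"fingers":0.15,"x":0,"y":0,"z":0.6,"rx":0,"ry":0,"rz":0},{"fingers":0.15,"x":0,"y":0,"z":0.4,"rx":0,"ry":0,"rz":0},{"fingers":0.15,"x":0,"y":0,"z":0.2,"rx":0,"ry":0,"rz":0},{"fingers":0.15,"x":0,"y":0,"z":0,"rx":0,"ry":0,"rz":0},{"fingers":0.15,"x":0,"y":0,"z":0,"rx":0,"ry":0,"rz":0},{"fingers":0.15,"x":0,"y":0,"z":0,"rx":0,"ry":0,"rz":0}]'; python3 go.py 0.625 -0.2043 0.038
```

```text
time: 18.73
tcp_pos: [0.6258, -0.2047, 0.0432]
orientation: [2.135, 2.302, 0.001]
wrist_force: [-0.6, -0.5, -0.6]
finger_gap: 0.0219
grip_force: 24.6
t 18.73 tcp [ 0.6258 -0.2047  0.0432] tool cm [ 0.05 -0.08  0.52] tooly deg 4.3 tilt [ 0.001 -0.001 -1.   ] j [-0.42  0.43  0.17  1.31 -0.    1.08] gap 0.0219 F [-0.6 -0.5 -0.6]
```

```bash

python3 -m jog '[{"fingers":0.15,"x":0,"y":0,"z":0.1,"rx":0,"ry":0,"rz":0},{"fingers":0.15,"x":0,"y":0,"z":0.1,"rx":0,"ry":0,"rz":0},{"fingers":0.15,"x":0,"y":0,"z":0.1,"rx":0,"ry":0,"rz":0},{"fingers":0.15,"x":0,"y":0,"z":0.1,"rx":0,"ry":0,"rz":0},{"fingers":0.15,"x":0,"y":0,"z":0,"rx":0,"ry":0,"rz":0},{"fingers":0.15,"x":0,"y":0,"z":0,"rx":0,"ry":0,"rz":0},{"fingers":0.15,"x":0,"y":0,"z":0,"rx":0,"ry":0,"rz":0},{"fingers":0.15,"x":0,"y":0,"z":0,"rx":0,"ry":0,"rz":0},{"fingers":0.15,"x":0,"y":0,"z":0,"rx":0,"ry":0,"rz":0},{"fingers":0.15,"x":0,"y":0,"z":0,"rx":0,"ry":0,"rz":0}]'; python3 go.py 0.625 -0.2043 0.038
```

```text
time: 19.57
tcp_pos: [0.6257, -0.2048, 0.0398]
orientation: [2.135, 2.302, 0.0]
wrist_force: [-1.8, 0.2, 5.1]
finger_gap: 0.0225
grip_force: 25.0
t 19.57 tcp [ 0.6257 -0.2048  0.0398] tool cm [ 0.05 -0.06  0.18] tooly deg 4.3 tilt [ 0.001 -0.001 -1.   ] j [-0.42  0.43  0.17  1.31 -0.    1.08] gap 0.0225 F [-1.8  0.2  5.1]
```

```bash

python3 -m jog '[{"fingers":0.35,"x":0,"y":0,"z":-0.05,"rx":0,"ry":0,"rz":0},{"fingers":0.55,"x":0,"y":0,"z":0,"rx":0,"ry":0,"rz":0},{"fingers":0.55,"x":0,"y":0,"z":0,"rx":0,"ry":0,"rz":0},{"fingers":0.55,"x":0,"y":0,"z":0,"rx":0,"ry":0,"rz":0},{"fingers":0.55,"x":0,"y":0,"z":-1,"rx":0,"ry":0,"rz":0},{"fingers":0.55,"x":0,"y":0,"z":-1.5,"rx":0,"ry":0,"rz":0},{"fingers":0.55,"x":0,"y":0,"z":-2,"rx":0,"ry":0,"rz":0},{"fingers":0.55,"x":0,"y":0,"z":-1.5,"rx":0,"ry":0,"rz":0},{"fingers":0.55,"x":0,"y":-1,"z":0,"rx":0,"ry":0,"rz":0},{"fingers":0.55,"x":0,"y":-2,"z":0,"rx":0,"ry":0,"rz":0}]'
python3 -m jog '[{"fingers":0.55,"x":1.5,"y":-2.5,"z":0,"rx":0,"ry":0,"rz":0},{"fingers":0.55,"x":2.5,"y":-2.5,"z":0,"rx":0,"ry":0,"rz":0},{"fingers":0.55,"x":3,"y":-2.5,"z":0,"rx":0,"ry":0,"rz":0},{"fingers":0.55,"x":3,"y":-2.5,"z":0,"rx":0,"ry":0,"rz":0},{"fingers":0.55,"x":3,"y":-1,"z":0,"rx":0,"ry":0,"rz":0},{"fingers":0.55,"x":3,"y":0,"z":0,"rx":0,"ry":0,"rz":0},{"fingers":0.55,"x":3,"y":0,"z":0,"rx":0,"ry":0,"rz":0},{"fingers":0.55,"x":2,"y":0,"z":0,"rx":0,"ry":0,"rz":0},{"fingers":0.55,"x":0,"y":0,"z":0,"rx":0,"ry":0,"rz":0},{"fingers":0.55,"x":0,"y":0,"z":0,"rx":0,"ry":0,"rz":0}]'; python3 go.py 0.4677 0.057 0.100
python3 -c "
from h import *
im=arm.get_image('top');cv2.imwrite('pics/t5.png',cv2.resize(im[40:290,60:360],None,fx=2.4,fy=2.4,interpolation=2)[:,:,::-1])"
```

```text
time: 20.4
tcp_pos: [0.598, -0.2072, 0.1016]
orientation: [2.131, 2.301, 0.004]
wrist_force: [-1.3, -0.2, -0.5]
finger_gap: 0.0472
grip_force: 0.0
time: 21.23
tcp_pos: [0.47, -0.0049, 0.0996]
orientation: [2.132, 2.305, 0.0]
wrist_force: [0.5, -0.6, -0.9]
finger_gap: 0.0473
grip_force: 0.0
t 21.23 tcp [ 0.47   -0.0049  0.0996] tool cm [ 6.19  0.25 -0.05] tooly deg 4.5 tilt [ 0.001 -0.001 -1.   ] j [-0.15 -0.08 -0.29  1.36 -0.    1.34] gap 0.0473 F [ 0.5 -0.6 -0.9]
```

View pics/t5.png

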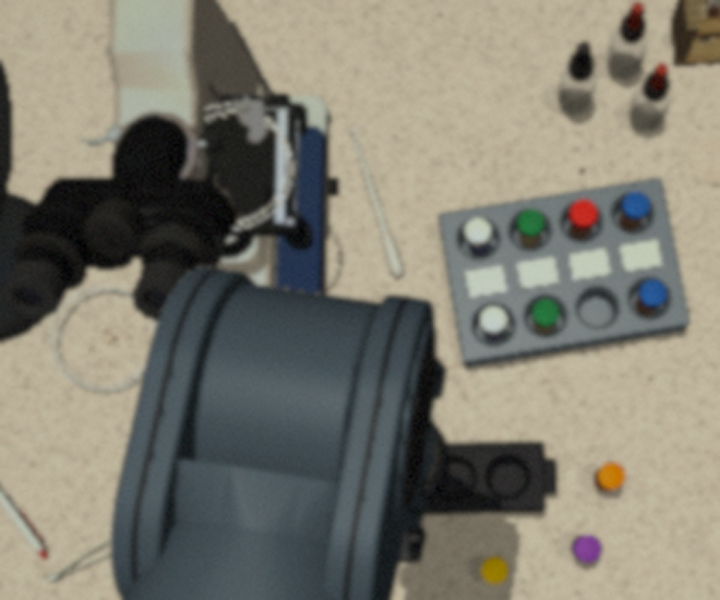

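The top view shows white, green and blue standing in the front wells in front of their twins, with only the red well empty at (597,308). The arm's elbow covers the left of the tray. Before picking red I'll check the eyepiece clearance in the side view.

```bash
python3 -c "
from h import *
im=arm.get_image('side');cv2.imwrite('pics/s6.png',im[:,:,::-1])"
```

```text
(no output)
```

View pics/s6.png

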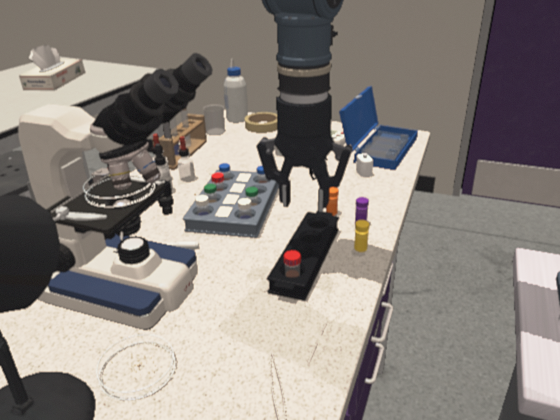

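The side view shows a slim vertical wrist column (275–330 px) well clear of the eyepieces (right edge about 210 px). Red stands at (292,262). I'll go ahead.

```bash

python3 -m jog '[{"fingers":0.55,"x":1,"y":0,"z":0,"rx":0,"ry":0,"rz":0},{"fingers":0.55,"x":1.5,"y":0,"z":0,"rx":0,"ry":0,"rz":0},{"fingers":0.55,"x":1.5,"y":0.1,"z":0,"rx":0,"ry":0,"rz":0},{"fingers":0.55,"x":1.5,"y":0.1,"z":0,"rx":0,"ry":0,"rz":0},{"fingers":0.55,"x":0.6,"y":0,"z":0,"rx":0,"ry":0,"rz":0},{"fingers":0.55,"x":0,"y":0,"z":0,"rx":0,"ry":0,"rz":0},{"fingers":0.55,"x":0,"y":0,"z":0,"rx":0,"ry":0,"rz":0},{"fingers":0.55,"x":0,"y":0,"z":0,"rx":0,"ry":0,"rz":0},{"fingers":0.55,"x":0,"y":0,"z":0,"rx":0,"ry":0,"rz":0},{"fingers":0.55,"x":0,"y":0,"z":0,"rx":0,"ry":0,"rz":0}]'; python3 go.py 0.4677 0.057 0.037
```

```text
time: 22.17
tcp_pos: [0.4673, 0.0548, 0.0988]
orientation: [2.137, 2.302, -0.0]
wrist_force: [-0.1, -0.1, -0.6]
finger_gap: 0.0467
grip_force: 0.0
t 22.17 tcp [0.4673 0.0548 0.0988] tool cm [0.22 0.06 6.18] tooly deg 4.3 tilt [-0. -0. -1.] j [-0.03 -0.08 -0.29  1.36 -0.    1.47] gap 0.0467 F [-0.1 -0.1 -0.6]
```

```bash

python3 -m jog '[{"fingers":0.55,"x":0.2,"y":0.05,"z":1.5,"rx":0,"ry":0,"rz":0},{"fingers":0.55,"x":0,"y":0,"z":2,"rx":0,"ry":0,"rz":0},{"fingers":0.55,"x":0,"y":0,"z":1.6,"rx":0,"ry":0,"rz":0},{"fingers":0.55,"x":0,"y":0,"z":0.9,"rx":0,"ry":0,"rz":0},{"fingers":0.55,"x":0,"y":0,"z":0,"rx":0,"ry":0,"rz":0},{"fingers":0.55,"x":0,"y":0,"z":0,"rx":0,"ry":0,"rz":0},{"fingers":0.15,"x":0,"y":0,"z":0,"rx":0,"ry":0,"rz":0},{"fingers":0.15,"x":0,"y":0,"z":0,"rx":0,"ry":0,"rz":0},{"fingers":0.15,"x":0,"y":0,"z":0,"rx":0,"ry":0,"rz":0},{"fingers":0.15,"x":0,"y":0,"z":0,"rx":0,"ry":0,"rz":0}]' 25
python3 -m jog '[{"fingers":0.15,"x":0,"y":0,"z":0,"rx":0,"ry":0,"rz":0},{"fingers":0.15,"x":0,"y":0,"z":-0.5,"rx":0,"ry":0,"rz":0},{"fingers":0.15,"x":0,"y":0,"z":-1,"rx":0,"ry":0,"rz":0},{"fingers":0.15,"x":0,"y":0,"z":-1.5,"rx":0,"ry":0,"rz":0},{"fingers":0.15,"x":0,"y":0,"z":-1.5,"rx":0,"ry":0,"rz":0},{"fingers":0.15,"x":0,"y":0,"z":-1.5,"rx":0,"ry":0,"rz":0},{"fingers":0.15,"x":0,"y":0,"z":-1,"rx":0,"ry":0,"rz":0},{"fingers":0.15,"x":0,"y":0,"z":0,"rx":0,"ry":0,"rz":0},{"fingers":0.15,"x":0,"y":0,"z":0,"rx":0,"ry":0,"rz":0},{"fingers":0.15,"x":0,"y":0,"z":0,"rx":0,"ry":0,"rz":0}]'
python3 go.py 0.6175 -0.1589 0.100
```

```text
time: 23.0
tcp_pos: [0.4687, 0.0574, 0.0403]
orientation: [2.135, 2.302, 0.003]
wrist_force: [-0.4, -0.6, 3.1]
finger_gap: 0.0225
grip_force: 24.5
time: 23.83
tcp_pos: [0.467, 0.0574, 0.1081]
orientation: [-2.135, -2.303, 0.001]
wrist_force: [-0.4, -0.4, 0.2]
finger_gap: 0.0224
grip_force: 24.5
t 23.83 tcp [0.467  0.0574 0.1081] tool cm [-22.71  13.38   0.79] tooly deg 4.3 tilt [-0.001  0.    -1.   ] j [-0.02 -0.08 -0.28  1.38  0.    1.48] gap 0.0224 F [-0.4 -0.4  0.2]
```

```bash

python3 -m jog '[{"fingers":0.15,"x":-1.2,"y":0,"z":0,"rx":0,"ry":0,"rz":0},{"fingers":0.15,"x":-2.5,"y":0.5,"z":0,"rx":0,"ry":0,"rz":0},{"fingers":0.15,"x":-3,"y":1.5,"z":0,"rx":0,"ry":0,"rz":0},{"fingers":0.15,"x":-3,"y":2,"z":0,"rx":0,"ry":0,"rz":0},{"fingers":0.15,"x":-3,"y":2.2,"z":0,"rx":0,"ry":0,"rz":0},{"fingers":0.15,"x":-3,"y":2.4,"z":0,"rx":0,"ry":0,"rz":0},{"fingers":0.15,"x":-3,"y":2.2,"z":0,"rx":0,"ry":0,"rz":0},{"fingers":0.15,"x":-2.5,"y":1.6,"z":0,"rx":0,"ry":0,"rz":0},{"fingers":0.15,"x":-1.5,"y":1,"z":0,"rx":0,"ry":0,"rz":0},{"fingers":0.15,"x":0,"y":0,"z":0,"rx":0,"ry":0,"rz":0}]'
python3 -m jog '[{"fingers":0.15,"x":0,"y":0,"z":0.5,"rx":0,"ry":0,"rz":0},{"fingers":0.15,"x":0,"y":0,"z":0.5,"rx":0,"ry":0,"rz":0},{"fingers":0.15,"x":0,"y":0,"z":0,"rx":0,"ry":0,"rz":0},{"fingers":0.15,"x":0,"y":0,"z":0,"rx":0,"ry":0,"rz":0},{"fingers":0.15,"x":0,"y":0,"z":0,"rx":0,"ry":0,"rz":0},{"fingers":0.15,"x":0,"y":0,"z":0,"rx":0,"ry":0,"rz":0},{"fingers":0.15,"x":0,"y":0,"z":0,"rx":0,"ry":0,"rz":0},{"fingers":0.15,"x":0,"y":0,"z":0,"rx":0,"ry":0,"rz":0},{"fingers":0.15,"x":0,"y":0,"z":0,"rx":0,"ry":0,"rz":0},{"fingers":0.15,"x":0,"y":0,"z":0,"rx":0,"ry":0,"rz":0}]'
python3 go.py 0.6175 -0.1589 0.038
```

```text
time: 24.67
tcp_pos: [0.6191, -0.1622, 0.1062]
orientation: [-2.14, -2.299, 0.002]
wrist_force: [-0.2, -0.6, 0.0]
finger_gap: 0.0221
grip_force: 24.6
time: 25.5
tcp_pos: [0.6184, -0.1588, 0.0991]
orientation: [2.136, 2.303, 0.0]
wrist_force: [-0.8, 0.7, -0.4]
finger_gap: 0.0221
grip_force: 24.6
t 25.5 tcp [ 0.6184 -0.1588  0.0991] tool cm [ 0.   -0.09  6.11] tooly deg 4.3 tilt [ 0. -0. -1.] j [-0.36  0.35  0.19  1.41 -0.    1.14] gap 0.0221 F [-0.8  0.7 -0.4]
```

```bash

python3 -m jog '[{"fingers":0.15,"x":0,"y":-0.05,"z":1,"rx":0,"ry":0,"rz":0},{"fingers":0.15,"x":0,"y":0,"z":1.2,"rx":0,"ry":0,"rz":0},{"fingers":0.15,"x":0,"y":0,"z":1.2,"rx":0,"ry":0,"rz":0},{"fingers":0.15,"x":0,"y":0,"z":1,"rx":0,"ry":0,"rz":0},{"fingers":0.15,"x":0,"y":0,"z":0.6,"rx":0,"ry":0,"rz":0},{"fingers":0.15,"x":0,"y":0,"z":0.4,"rx":0,"ry":0,"rz":0},{"fingers":0.15,"x":0,"y":0,"z":0.2,"rx":0,"ry":0,"rz":0},{"fingers":0.15,"x":0,"y":0,"z":0,"rx":0,"ry":0,"rz":0},{"fingers":0.15,"x":0,"y":0,"z":0,"rx":0,"ry":0,"rz":0},{"fingers":0.15,"x":0,"y":0,"z":0,"rx":0,"ry":0,"rz":0}]'
python3 -m jog '[{"fingers":0.15,"x":0,"y":0,"z":0.1,"rx":0,"ry":0,"rz":0},{"fingers":0.15,"x":0,"y":0,"z":0.1,"rx":0,"ry":0,"rz":0},{"fingers":0.15,"x":0,"y":0,"z":0.1,"rx":0,"ry":0,"rz":0},{"fingers":0.15,"x":0,"y":0,"z":0.1,"rx":0,"ry":0,"rz":0},{"fingers":0.15,"x":0,"y":0,"z":0,"rx":0,"ry":0,"rz":0},{"fingers":0.15,"x":0,"y":0,"z":0,"rx":0,"ry":0,"rz":0},{"fingers":0.15,"x":0,"y":0,"z":0,"rx":0,"ry":0,"rz":0},{"fingers":0.15,"x":0,"y":0,"z":0,"rx":0,"ry":0,"rz":0},{"fingers":0.15,"x":0,"y":0,"z":0,"rx":0,"ry":0,"rz":0},{"fingers":0.15,"x":0,"y":0,"z":0,"rx":0,"ry":0,"rz":0}]'; python3 go.py 0.6175 -0.1589 0.038
```

```text
time: 26.33
tcp_pos: [0.6184, -0.1591, 0.0437]
orientation: [2.135, 2.303, 0.001]
wrist_force: [0.8, 0.5, 0.5]
finger_gap: 0.0222
grip_force: 24.6
time: 27.17
tcp_pos: [0.6182, -0.1592, 0.0403]
orientation: [2.135, 2.302, 0.001]
wrist_force: [-1.2, 0.3, 6.0]
finger_gap: 0.0221
grip_force: 25.0
t 27.17 tcp [ 0.6182 -0.1592  0.0403] tool cm [ 0.03 -0.07  0.23] tooly deg 4.3 tilt [ 0.001 -0.001 -1.   ] j [-0.36  0.38  0.1   1.29 -0.    1.14] gap 0.0221 F [-1.2  0.3  6. ]
```

Red is seated. I'll release, rise, pull back and take a final look.

```bash

python3 -m jog '[{"fingers":0.35,"x":0,"y":0,"z":-0.05,"rx":0,"ry":0,"rz":0},{"fingers":0.55,"x":0,"y":0,"z":0,"rx":0,"ry":0,"rz":0},{"fingers":0.55,"x":0,"y":0,"z":0,"rx":0,"ry":0,"rz":0},{"fingers":0.55,"x":0,"y":0,"z":0,"rx":0,"ry":0,"rz":0},{"fingers":0.55,"x":0,"y":0,"z":-1,"rx":0,"ry":0,"rz":0},{"fingers":0.55,"x":0,"y":0,"z":-1.5,"rx":0,"ry":0,"rz":0},{"fingers":0.55,"x":0,"y":0,"z":-2,"rx":0,"ry":0,"rz":0},{"fingers":0.55,"x":0,"y":0,"z":-3,"rx":0,"ry":0,"rz":0},{"fingers":0.55,"x":0,"y":-1,"z":-2,"rx":0,"ry":0,"rz":0},{"fingers":0.55,"x":0,"y":-2,"z":0,"rx":0,"ry":0,"rz":0}]'
python3 -m jog '[{"fingers":0.55,"x":0,"y":-3,"z":0,"rx":0,"ry":0,"rz":0},{"fingers":0.55,"x":0,"y":-3,"z":0,"rx":0,"ry":0,"rz":0},{"fingers":0.55,"x":0,"y":-3,"z":0,"rx":0,"ry":0,"rz":0},{"fingers":0.55,"x":0,"y":-3,"z":0,"rx":0,"ry":0,"rz":0},{"fingers":0.55,"x":0,"y":-3,"z":0,"rx":0,"ry":0,"rz":0},{"fingers":0.55,"x":0,"y":-2,"z":0,"rx":0,"ry":0,"rz":0},{"fingers":0.55,"x":0,"y":-1,"z":0,"rx":0,"ry":0,"rz":0},{"fingers":0.55,"x":0,"y":0,"z":0,"rx":0,"ry":0,"rz":0},{"fingers":0.55,"x":0,"y":0,"z":0,"rx":0,"ry":0,"rz":0},{"fingers":0.55,"x":0,"y":0,"z":0,"rx":0,"ry":0,"rz":0}]'
python3 -c "
from h import *
a=arm.get_image('side')[130:280,150:380];b=arm.get_image('top')[100:290,180:360]
cv2.imwrite('pics/f.png',cv2.hconcat([cv2.resize(a,(440,287)),cv2.resize(b,(272,287))])[:,:,::-1])
k=caps(arm.get_image('top'),{'n_white':(265,174),'n_green':(287,171),'n_red':(309,167),'n_blue':(331,163)})
for c in k: print(c,onz('top',k[c][4],k[c][5],.055).round(4))"
```

```text
time: 28.0
tcp_pos: [0.5923, -0.1623, 0.1412]
orientation: [2.127, 2.296, 0.008]
wrist_force: [0.2, -0.1, 0.8]
finger_gap: 0.0475
grip_force: 0.0
time: 28.83
tcp_pos: [0.4096, -0.1749, 0.1348]
orientation: [2.135, 2.303, 0.001]
wrist_force: [-0.2, 0.3, 0.1]
finger_gap: 0.0471
grip_force: 0.0
n_white [ 0.6019 -0.0685  0.055 ]
n_green [ 0.6072 -0.1128  0.055 ]
n_red [ 0.6153 -0.158   0.055 ]
n_blue [ 0.6237 -0.2036  0.055 ]
```

View pics/f.png

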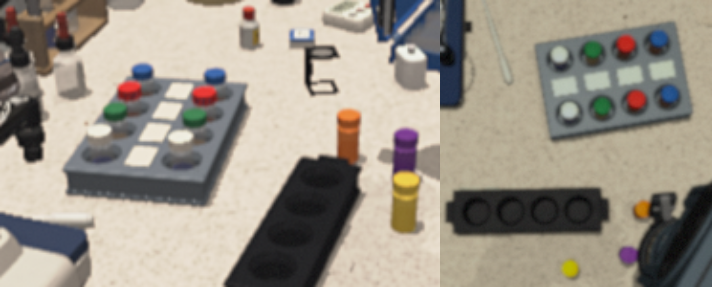

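The final view shows the front row (570,112)–(669,96) as white, green, red, blue, matching the row behind, all upright. The tray is empty, and the gripper is clear.

```bash
python3 -c "
from station import arm
print(arm.sign_off())"
```

```text
the job is handed in; nothing more can be done
None
```

All four new vials are seated upright in the rack's front row, each in front of its same-coloured twin (white, green, red, blue). The retained vials stayed in their wells, and I handed the job in at about 29 s of the 86 s allowed.

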